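# Line up coffee-machine parts for reassembly

## Robot

A 6-joint arm with a two-finger parallel gripper is mounted at the origin on the work surface. World frame = base frame: x ahead of the robot, y to its left, z up, the work surface at z = 0. Lengths are in m, angles in degrees, forces in N, time in s.
With the tool pointing down it reaches from about 0.3 to 0.875 m from the base axis. Payload 6.4 kg.
Tool frame: the origin (TCP) lies on the mounting face of the last link; the fingertips stand 173 mm ahead of it and the grasp point (between the pads) lies 155 mm ahead of it; z points along the fingers, y is the line along which they close (so a half turn about z gives the same grasp; the last joint's range is limited). The gripper opens to 85 mm and grips with 20 to 120 N. Pads are 22 mm wide; open, the fingers measure 114 mm over their backs; the gripper's body (76 mm by 85 mm) begins 54 mm behind the grasp point. The pads swing forward as they close: fully open they stand 13 mm farther back than shut.
Start: joints at [-77.768, 10.359, 92.074, -0, 77.567, -11.82], TCP at [0.234, -0.525, 0.405] pointing down, gripper open.
Joint ranges: [-171.53, 171.53], [-51.25, 118.39], [17.06, 147.69], [-65.23, 245.23], [0, 150.52], [-178.68, 178.68]. Speed limits (degrees/s): [147.25, 147.25, 172.46, 180, 180, 180].

## Interface

Orientations are given as a 3x3 rotation matrix whose columns are the frame's x, y, z axes.
In Python, from rig import env gives the robot as it stands.
- The arm moves only by the tool apply_moves, never from a script. Its argument "plan" is a list of rows, each a list of 7 numbers: the turn, a rotation vector about the tool's x, y, z in units of 45 degrees (1.0 is 45 degrees), then the shift along the tool's x, y, z in units of 0.5 m (1.0 is 0.5 m), then the opening, from -1 (shut) to 1 (fully open). In form: [[ax, ay, az, dx, dy, dz, grip], ...]. A call has exactly 8 rows; each row is the pose to reach, as a shift and turn from the pose commanded when the call began, along the tool's axes at that moment; what a row does not reach only later rows make up. A row lasts 1/8 s, in which the tool goes at most 62.5 mm and 10.7 degrees, less where a joint would pass 70% of its speed; a pose out of reach is approached as far as the arm can. A call with a number of a shift or a turn outside -1 to 1 is refused whole. A call with a gripper value outside its range is refused whole. The fingers move at their own pace and stop on an object; the grip force is fixed at half the most. Time passes only in rows, so rows that repeat a pose let the fingers close, or fill a call up. It gives the time, the measured TCP pose, the force, the opening and the grip force at its end, in the units of the state.
- env.get_obs(): the state, without advancing time (a new reading comes with each control period).
- env.read_camera(name): name is "scene" or "top" or "wrist"; returns the picture (400x640x3 uint8, blue, green, red); there is no depth.
- env.get_calibration(name): a dict with "camera_matrix" (3x3 intrinsics, pixels), "origin" and "orientation" of the camera in the world; the wrist camera has in their place "tool_from_camera" (4x4, takes a point from camera to tool coordinates, whose origin is the TCP and whose axes are the flange's). Camera axes: x right, y up, looking along -z (the intrinsics and any distortion apply to the point x, -y, -z); pixel columns grow to the right and rows downward; lengths in m; the calibration is good to about 2 mm. The wrist camera is an equidistant fisheye: a pixel r from the principal point sees the ray r / f radians off the axis. A picture is of the moment at which its call begins: read the wrist's pose just before it. get_calibration takes no time and is no camera call.
- env.sign_off(): hands the job in; it is judged then, once.
The state is a dict: "clock": time; "joints": joint angles; "dq": joint speeds; "joint_torque": joint torques, N m; "eef_pos": TCP position; "ee_rot": TCP orientation; "force": force on the tool from outside, world axes, zero at the start; "ft_torque": the same for the moment, N m; "gripper_width": opening from 0.0 (shut) to 1.0 (fully open); "finger_force": force on a finger pad.
Only numpy, scipy, OpenCV 4.12 (cv2) and the standard library are available. Lean on these libraries where they do the work, as an engineer would, in place of code of your own. Each camera call takes 0.05 s, during which the arm holds its last target. There are 200 camera calls.

## Task

The four parts taken out of the coffee machine stand in a row on the plywood strip-down rack. Move them to the grey metal assembly rack in reverse order, one to a pocket and standing upright: the part nearest the upright steel tab on the first rack goes into the pocket farthest from the tab on the second, and so on, so that the part farthest from the tab ends up nearest to it. Do not tip any part over on the way.

Things in the scene. Friction and masses are not known exactly. Their poses are not given: they have to be found in the camera images.
- pump: Water pump, the tallest and widest part, round, 280 g, 80 mm tall: black plastic foot 42 mm across up to 14 mm, steel body 39 mm across from 14 to 54 mm, thin white nozzle on top. Grip it at 42 mm above the underside. Origin: centre of the underside; z along its upright axis.
- coil_valve: Solenoid valve, the only square part, 160 g, 34 x 34 mm: brass block up to 22 mm, black coil from 22 to 54 mm, short steel stem on top to 66 mm. At the start its sides lie parallel to the strip-down rack within 0.1 rad (its x and y axes are normal to its sides). Grip it at 42 mm above the underside. Origin: centre of the underside; z along its upright axis.
- capacitor: Motor capacitor, a slender plain aluminium can 30 mm across, 80 g, black top at 65 mm and two steel tabs to 75 mm. Grip it at 42 mm above the underside. Origin: centre of the underside; z along its upright axis.
- relief_valve: Safety valve, a stepped all-brass turned part, 140 g, 64 mm tall: foot 36 mm across up to 12 mm, waist 22 mm across, collar 28 mm across from 29 to 52 mm, narrow top. Grip it at 42 mm above the underside. Origin: centre of the underside; z along its upright axis.
- seat_pump: The low square grey plastic seat, 62 x 62 mm, that the pump stands in at the start (loose, 6 mm of play all round); fixed on the strip-down rack and left empty afterwards. Floor 4 mm thick, rim top 11 mm above the seat's underside. Origin: centre of its underside.
- seat_coil_valve: The low square grey plastic seat, 54 x 54 mm, that the coil valve stands in at the start (loose, 6 mm of play all round); fixed on the strip-down rack and left empty afterwards. Floor 4 mm thick, rim top 11 mm above the seat's underside. Origin: centre of its underside.
- seat_capacitor: The low square grey plastic seat, 50 x 50 mm, that the capacitor stands in at the start (loose, 6 mm of play all round); fixed on the strip-down rack and left empty afterwards. Floor 4 mm thick, rim top 11 mm above the seat's underside. Origin: centre of its underside.
- seat_relief_valve: The low square grey plastic seat, 56 x 56 mm, that the relief valve stands in at the start (loose, 6 mm of play all round); fixed on the strip-down rack and left empty afterwards. Floor 4 mm thick, rim top 11 mm above the seat's underside. Origin: centre of its underside.
- strip_rack: Strip-down rack, where the parts stand at the start: fixed plywood rail 320 x 74 mm, 14 mm thick, four seats in a row on top. Origin: centre of the underside; x runs along the row to the end with the upright dark steel tab (50 mm wide, 8 mm thick, top 37 mm above the underside), z up. The seats are centred at x = +112.5, +37.5, -37.5, -112.5 mm (y = 0, z = 14 mm).
- fit_rack: Assembly rack, empty at the start: fixed grey metal rail 320 x 74 mm with four square pockets in a row. Origin: centre of the underside; x runs along the row to the end with the upright dark steel tab (50 mm wide, 8 mm thick, top 43 mm above the underside), z up. Pockets 56 x 56 mm, centred at x = +112.5, +37.5, -37.5, -112.5 mm (y = 0); pocket floor 8 mm and wall tops 20 mm above the underside.
Things that resemble listed ones, but are neither listed nor needed, are in the scene too. What is shaped like the coil_valve but turquoise is not meant. Leave any pink look-alike of the capacitor alone.

How it is judged:
By the outcome, as a careful person would: the job done as asked, in the order asked, and still so for the second after the job is handed in, with the robot touching nothing.
It also fails if it takes over 109 s, if anything falls off the work surface, if the arm or the gripper's body presses on something with over 40 N, if the wrist force passes 120 N, or if a joint passes its speed limit or range.

## Working session

There is one attempt and no reset: what is moved stays moved. The work goes in short steps, Python scripts to look and compute and a tool call to move; the robot and the scene stay as the last step left them, time stands still between calls to the robot, and variables do not carry over. Pictures are saved under pics/ and viewed, at most 14 in all, crops included, and the job is handed in when it is done.

Besides the shell and the picture viewer there is one more tool, called after "Emit:" by a JSON object that holds its "name" and its "arguments". apply_moves: Moves the arm, as the interface text tells. Its arguments: {"type":"object","properties":{"plan":{"type":"array","items":{"type":"array","items":{"type":"number"}}}},"required":["plan"]}

```bash
mkdir -p pics; ls; python3 - <<'E'
from rig import env
import cv2
o=env.get_obs();print(o)
for n in("scene","top","wrist"):
    cv2.imwrite(f"pics/{n}0.png",env.read_camera(n)); print(n,env.get_calibration(n))
E
```

```text
pics
{'clock': 0.0, 'joints': array([-7.77666342e+01,  1.04027165e+01,  9.21352032e+01, -1.09429582e-04,
        7.75692788e+01, -1.18203710e+01]), 'dq': array([ 0.05146827,  0.09155202,  0.09570143, -0.03581717,  0.10051011,
       -0.04249126]), 'joint_torque': array([ 1.10737470e-03, -4.44865680e+01, -3.51334584e+01, -7.17847934e-05,
        9.05827823e-03, -3.33964429e-06]), 'eef_pos': array([ 0.23431968, -0.52478695,  0.40374589]), 'ee_rot': array([[ 9.13163492e-01,  4.07593276e-01, -3.98268904e-04],
       [ 4.07593292e-01, -9.13161742e-01,  1.82808496e-03],
       [ 3.81431211e-04, -1.83167218e-03, -9.99998250e-01]]), 'force': array([-0.38267691,  0.55913606,  0.17168374]), 'ft_torque': array([-0.0351629 , -0.01697147, -0.05247896]), 'finger_force': 0.0, 'gripper_width': 1.0008871665772074}
scene {'camera_matrix': array([[430.44062014,   0.        , 310.28146456],
       [  0.        , 430.44062014, 199.46038156],
       [  0.        ,   0.        ,   1.        ]]), 'origin': array([ 0.9369691 , -0.29529314,  0.8532674 ]), 'orientation': array([[ 0.70669882, -0.5928608 ,  0.38
[... 340 characters left out ...]
orientation': array([[-0.02914939,  0.9834986 , -0.17855199],
       [-0.99906619, -0.03436506, -0.02618743],
       [-0.03189125,  0.17762191,  0.98358193]])}
wrist {'camera_matrix': array([[309.70691629,   0.        , 321.11257676],
       [  0.        , 309.70691629, 192.81511405],
       [  0.        ,   0.        ,   1.        ]]), 'tool_from_camera': array([[ 3.54956729e-04,  9.57964160e-01,  2.86887683e-01,
         7.38084624e-02],
       [ 9.99999936e-01, -3.51625961e-04, -6.31314603e-05,
         8.92380436e-04],
       [ 4.03994808e-05,  2.86887687e-01, -9.57964223e-01,
         3.15392395e-02],
       [ 0.00000000e+00,  0.00000000e+00,  0.00000000e+00,
         1.00000000e+00]])}
```

View pics/top0.png

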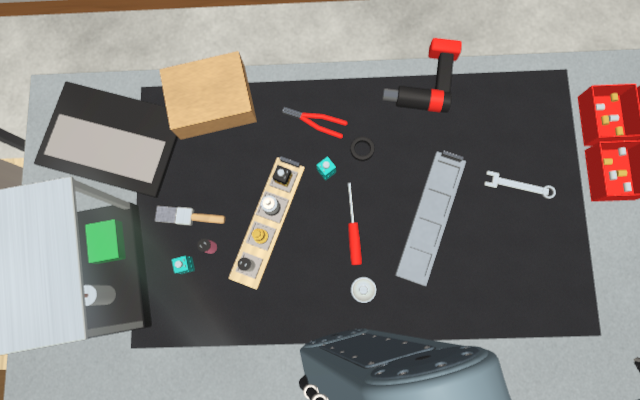

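View pics/scene0.png

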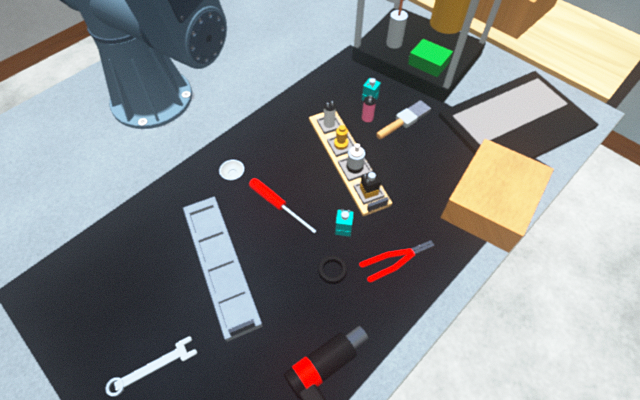

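The top view shows the strip-rack tab at (289,161). From the tab outward, the parts are the coil valve (283,175), pump (270,204), relief valve (260,235) and capacitor (246,265). The fit-rack tab is at (452,155). There are turquoise look-alikes at (326,168) and (182,265), and a pink one at (207,246). The scene view shows the same order.

```bash
cat > h.py <<'E'
import numpy as np, cv2
from rig import env
def cam(n,obs=None):
    c=env.get_calibration(n); K=c["camera_matrix"]
    if n!="wrist": return K,np.array(c["origin"]),np.array(c["orientation"]),False
    obs=obs or env.get_obs(); T=c["tool_from_camera"]; R=np.array(obs["ee_rot"])
    return K,np.array(obs["eef_pos"])+R@T[:3,3],R@T[:3,:3],True
def ray(C,px):
    K,o,R,fe=C; p=np.atleast_2d(np.array(px,float))
    u=(p[:,0]-K[0,2])/K[0,0]; v=(p[:,1]-K[1,2])/K[1,1]
    if fe:
        r=np.hypot(u,v)+1e-12; d=np.c_[u/r*np.sin(r),-v/r*np.sin(r),-np.cos(r)]
    else: d=np.c_[u,-v,-np.ones_like(u)]
    return d@R.T/np.linalg.norm(d,axis=1)[:,None]
def plane(C,px,z):
    d=ray(C,px); return C[1]+d*((z-C[1][2])/d[:,2])[:,None]
def proj(C,P):
    K,o,R,fe=C; q=(np.atleast_2d(P)-o)@R; x,y,z=q[:,0],-q[:,1],-q[:,2]
    if fe:
        s=np.hypot(x,y)+1e-12; r=np.arctan2(s,z); a,b=x/s*r,y/s*r
    else: a,b=x/z,y/z
    return np.c_[a*K[0,0]+K[0,2],b*K[1,1]+K[1,2]]
def tri(C1,p1,C2,p2):
    A=np.zeros((3,3));b=np.zeros(3)
    ds=[(C,ray(C,p)[0]) for C,p in((C1,p1),(C2,p2))]
    for C,d in ds:
        M=np.eye(3)-np.outer(d,d);A+=M;b+=M@C[1]
    X=np.linalg.solve(A,b); return X,max(np.linalg.norm((np.eye(3)-np.outer(d,d))@(X-C[1])) for C,d in ds)
def rel(P,yaw=None):
    """shift to put grasp point at P(world), tool units; yaw = turn (deg, about tool z) bringing tool y along world angle yaw"""
    o=env.get_obs();R=o["ee_rot"];tcp=np.array(P)+[0,0,.155]
    s=R.T@(tcp-o["eef_pos"])/.5
    t=None
    if yaw is not None:
        cur=np.degrees(np.arctan2(R[1,1],R[0,1])); t=-((yaw-cur+90)%180-90)/45
    return s.round(4),t
E
python3 - <<'E'
from h import *
T=cam("top");S=cam("scene")
a=cv2.imread("pics/top0.png");b=cv2.imread("pics/scene0.png")
for n,p,z in(("tabS",(289,161),.037),("coil",(283,175),.07),("pump",(270,204),.09),("relief",(260,235),.07),("cap",(246,265),.08),("tabF",(452,155),.043),("turq",(326,168),.05),("pink",(207,246),.07)):
    print(n,plane(T,[p],z)[0].round(3))
# rack outlines: wood and grey
def big(img,m,near):
    cs,_=cv2.findContours(m,cv2.RETR_EXTERNAL,cv2.CHAIN_APPROX_NONE)
    c=[c for c in cs if cv2.pointPolygonTest(cv2.convexHull(c),near,False)>=0]
    c=max(c,key=cv2.contourArea);return c
for C,img,near,n in((T,a,(430,220),"top"),(S,b,(222,270),"scene")):
    g=cv2.cvtColor(img,cv2.COLOR_BGR2GRAY)
    c=big(img,((g>70)*255).astype(np.uint8),near)
    r=cv2.boxPoints(cv2.minAreaRect(c)); print(n,"fit area",cv2.contourArea(c),plane(C,r,.02).round(4).tolist())
h=cv2.cvtColor(a,cv2.COLOR_BGR2HSV);
m=((h[...,0]>8)&(h[...,0]<28)&(h[...,1]>50)&(h[...,2]>100)).astype(np.uint8)*255
m[:,:226]=0;m[:,310:]=0;m[:150]=0;m[300:]=0
r=cv2.boxPoints(cv2.minAreaRect(cv2.findNonZero(m)));print("strip",plane(T,r,.014).round(4).tolist())
cv2.imwrite("pics/c1.png",cv2.resize(np.hstack([a[145:300,220:320],a[145:300,385:485]]),None,fx=3.8,fy=3.8,interpolation=cv2.INTER_CUBIC))
E
```

```text
tabS [0.674 0.16  0.037]
coil [0.631 0.172 0.07 ]
pump [0.559 0.201 0.09 ]
relief [0.491 0.227 0.07 ]
cap [0.423 0.258 0.08 ]
tabF [ 0.672 -0.233  0.043]
turq [0.649 0.071 0.05 ]
pink [0.469 0.35  0.07 ]
top fit area 253420.5 [[1.1555, 0.9342, 0.02], [1.0715, -0.747, 0.02], [0.1033, -0.6071, 0.02], [0.1359, 0.8409, 0.02]]
scene fit area 133749.5 [[-0.7213, -0.0999, 0.02], [0.7714, 1.3278, 0.02], [1.2602, 0.1791, 0.02], [0.4591, -0.6197, 0.02]]
strip [[0.3956, 0.3158, 0.014], [0.6971, 0.1959, 0.014], [0.6646, 0.1228, 0.014], [0.3664, 0.2451, 0.014]]
```

View pics/c1.png

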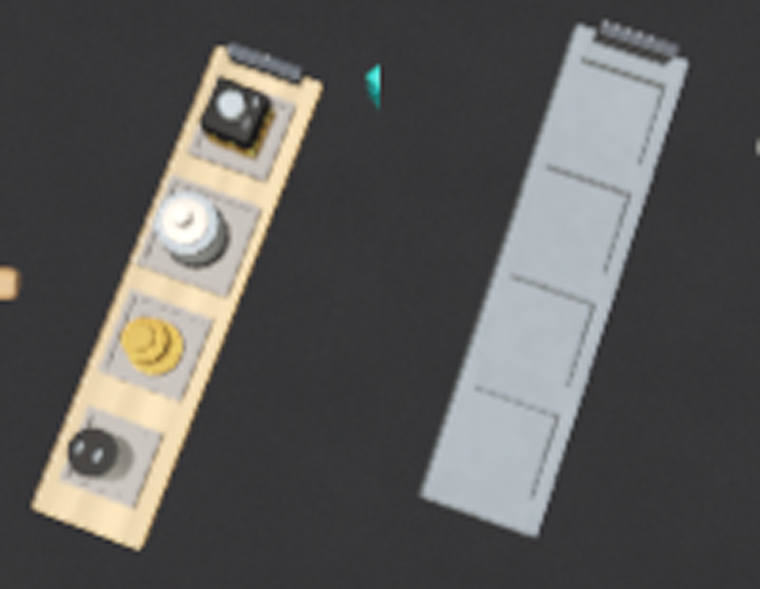

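The crop shows both racks clearly, tabs at the upper ends, with the parts leaning outward by parallax. I'll get the fit-rack outline next and work out the first moves to look from the wrist.

```bash
python3 - <<'E'
from h import *
T=cam("top");a=cv2.imread("pics/top0.png");g=cv2.cvtColor(a,cv2.COLOR_BGR2GRAY)
m=((g>100)*255).astype(np.uint8);m[:,:385]=0;m[:,475:]=0;m[:148]=0;m[295:]=0
cs,_=cv2.findContours(m,cv2.RETR_EXTERNAL,cv2.CHAIN_APPROX_NONE);c=max(cs,key=cv2.contourArea)
r=plane(T,cv2.boxPoints(cv2.minAreaRect(c)),.02);print(r.round(4).tolist(),r.mean(0).round(4))
f=r.mean(0)
print(rel([f[0],f[1],.245],70), rel([.531,.220,.245],68))
E
```

```text
[[0.3893, -0.0825, 0.02], [0.6984, -0.2035, 0.02], [0.6696, -0.2769, 0.02], [0.3636, -0.1533, 0.02]] [ 0.5302 -0.1791  0.02  ]
(array([ 0.8223, -0.3904,  0.0087]), np.float64(0.9789295917200522)) (array([ 1.149 , -1.1186,  0.0098]), np.float64(1.0233740361644967))
```

Emit:
{"name": "apply_moves", "arguments": {"plan": [[0, 0, -1, 0.82, -0.39, 0, 1], [0, 0, -1, 0.82, -0.39, 0, 1], [0, 0, -1, 0.82, -0.39, 0, 1], [0, 0, -1, 0.82, -0.39, 0, 1], [0, 0, -1, 0.82, -0.39, 0, 1], [0, 0, -1, 0.82, -0.39, 0, 1], [0, 0, -1, 0.82, -0.39, 0, 1], [0, 0, -1, 0.82, -0.39, 0, 1]]}}

```text
clock: 1.15
eef_pos: [0.5308, -0.1769, 0.4044]
ee_rot: [[0.354, 0.935, -0.0], [0.935, -0.354, 0.001], [0.001, -0.0, -1.0]]
force: [-0.3, -1.2, 0.0]
gripper_width: 0.996
finger_force: 0.0
```

Emit:
{"name": "apply_moves", "arguments": {"plan": [[0, 0, -1, 0, 0, 0, 1], [0, 0, -1, 0, 0, 0, 1], [0, 0, -1, 0, 0, 0, 1], [0, 0, -1, 0, 0, 0, 1], [0, 0, -1, 0, 0, 0, 1], [0, 0, -1, 0, 0, 0, 1], [0, 0, -1, 0, 0, 0, 1], [0, 0, -1, 0, 0, 0, 1]]}}

```text
clock: 2.15
eef_pos: [0.5293, -0.18, 0.4047]
ee_rot: [[-0.407, 0.914, -0.0], [0.914, 0.407, -0.0], [0.0, -0.0, -1.0]]
force: [-0.4, 0.6, 0.4]
gripper_width: 1.0
finger_force: 0.0
```

Emit:
{"name": "apply_moves", "arguments": {"plan": [[0, 0, -1, 0, 0, 0, 1], [0, 0, -1, 0, 0, 0, 1], [0, 0, -1, 0, 0, 0, 1], [0, 0, -1, 0, 0, 0, 1], [0, 0, -1, 0, 0, 0, 1], [0, 0, -1, 0, 0, 0, 1], [0, 0, -1, 0, 0, 0, 1], [0, 0, -1, 0, 0, 0, 1]]}}

```text
clock: 3.15
eef_pos: [0.5293, -0.1799, 0.4047]
ee_rot: [[-0.933, 0.359, 0.0], [0.359, 0.933, 0.0], [0.0, 0.0, -1.0]]
force: [0.4, 0.6, 0.3]
gripper_width: 0.998
finger_force: 0.0
```

```bash
python3 - <<'E'
from h import *
import pickle
o=env.get_obs();im=env.read_camera("wrist");cv2.imwrite("pics/w1.png",im);pickle.dump(dict(o),open("w1.pkl","wb"))
print(o["clock"],o["eef_pos"],o["joints"].round(1),o["force"]);print(rel([.531,.220,.245],68))
E
```

```text
3.15 [ 0.52930487 -0.17991143  0.40468446] [-30.9   8.3  94.4   0.   77.3 -99.9] [0.39203543 0.60717087 0.29754955]
(array([0.2834, 0.7479, 0.0094]), np.float64(0.022241494473754467))
```

View pics/w1.png

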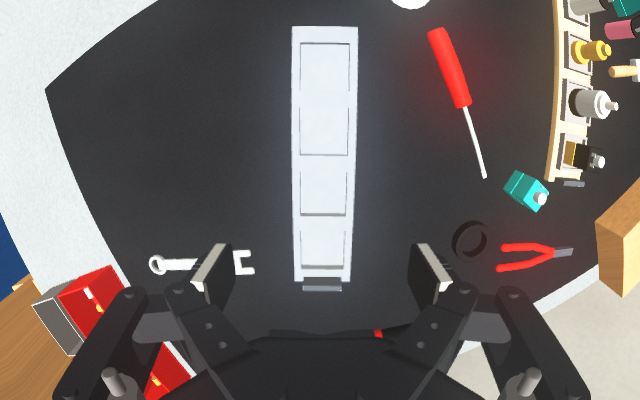

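The wrist view shows the fit rack with outer corners near (292,27), (357,27), (350,280) and (295,280). The pockets are visible and the tab is at (322,286). I'll take a second wrist position for height, then go over the strip rack.

Emit:
{"name": "apply_moves", "arguments": {"plan": [[0, 0, 0, 0.14, 0.25, 0, 1], [0, 0, 0, 0.14, 0.25, 0, 1], [0, 0, 0, 0.14, 0.25, 0, 1], [0, 0, 0, 0.14, 0.25, 0, 1], [0, 0, 0, 0.14, 0.25, 0, 1], [0, 0, 0, 0.14, 0.25, 0, 1], [0, 0, 0, 0.14, 0.25, 0, 1], [0, 0, 0, 0.14, 0.25, 0, 1]]}}

```text
clock: 4.2
eef_pos: [0.5087, -0.0387, 0.4046]
ee_rot: [[-0.934, 0.358, -0.0], [0.358, 0.934, 0.0], [0.0, -0.0, -1.0]]
force: [-0.4, 0.4, -0.1]
gripper_width: 1.0
finger_force: 0.0
```

```bash
python3 - <<'E'
from h import *
import pickle
o=env.get_obs();im=env.read_camera("wrist");cv2.imwrite("pics/w2.png",im);pickle.dump(dict(o),open("w2.pkl","wb"))
print(rel([.531,.220,.245],68))
E
```

```text
(array([0.1435, 0.4988, 0.0092]), np.float64(0.022494038178757593))
```

Emit:
{"name": "apply_moves", "arguments": {"plan": [[0, 0, 0.02, 0.14, 0.5, 0, 1], [0, 0, 0.02, 0.14, 0.5, 0, 1], [0, 0, 0.02, 0.14, 0.5, 0, 1], [0, 0, 0.02, 0.14, 0.5, 0, 1], [0, 0, 0.02, 0.14, 0.5, 0, 1], [0, 0, 0.02, 0.14, 0.5, 0, 1], [0, 0, 0.02, 0.14, 0.5, 0, 1], [0, 0, 0.02, 0.14, 0.5, 0, 1]]}}

```text
clock: 5.25
eef_pos: [0.5329, 0.2189, 0.4048]
ee_rot: [[-0.927, 0.374, 0.0], [0.374, 0.927, -0.0], [-0.0, -0.0, -1.0]]
force: [0.7, -0.4, -0.3]
gripper_width: 1.0
finger_force: 0.0
```

```bash
python3 - <<'E'
from h import *
import pickle
o=env.get_obs();im=env.read_camera("wrist");cv2.imwrite("pics/w3.png",im);pickle.dump(dict(o),open("w3.pkl","wb"))
print(o["clock"],o["eef_pos"],o["joints"].round(1))
# fit rack from w1,w2
for n in("w1","w2"):
    C=cam("wrist",pickle.load(open(n+".pkl","rb")));g=cv2.cvtColor(cv2.imread(f"pics/{n}.png"),cv2.COLOR_BGR2GRAY)
    seed=proj(C,[.53,-.179,.01])[0]
    cs,_=cv2.findContours(((g>150)*255).astype(np.uint8),cv2.RETR_EXTERNAL,cv2.CHAIN_APPROX_NONE)
    c=[c for c in cs if cv2.pointPolygonTest(cv2.convexHull(c),tuple(map(float,seed)),False)>=0]
    c=min(c,key=cv2.contourArea)[:,0]
    P=plane(C,c,.02)[:,:2].astype(np.float32)
    r=cv2.minAreaRect(P*1000);b=cv2.boxPoints(r);print(n,len(c),r,b.round(1).tolist())
    print(proj(C,np.c_[b/1000,np.full(4,.02)]).round(1).tolist())
E
```

```text
5.25 [0.532867   0.21889672 0.40477803] [ 10.5  10.5  91.9  -0.   77.6 -57.5]
w1 633 ((528.5232543945312, -177.0215301513672), (74.87772369384766, 319.6103820800781), 68.45000457763672) [[366.1000061035156, -153.10000610351562], [663.4000244140625, -270.5], [690.9000244140625, -200.89999389648438], [393.6000061035156, -83.5]]
[[291.3, 25.8], [293.9, 280.9], [349.6, 281.3], [357.9, 26.7]]
w2 746 ((523.06591796875, -189.9473876953125), (103.70970916748047, 319.64727783203125), 68.28181457519531) [[355.3999938964844, -179.0], [652.4000244140625, -297.29998779296875], [690.7000122070312, -200.89999389648438], [393.79998779296875, -82.5999984741211]]
[[168.4, 93.1], [197.1, 313.5], [262.5, 319.3], [249.0, 87.4]]
```

View pics/w3.png

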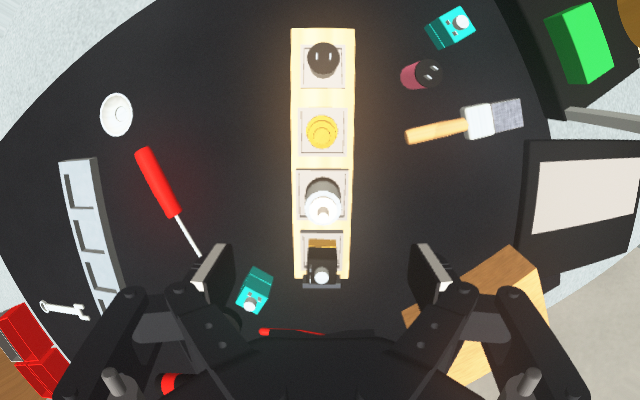

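Wrist view w3 shows the strip rack in order from the base side: capacitor top (323,60), relief valve (321,130), pump nozzle (323,210), coil valve stem (321,277). The fit rack measures 320 x 75 mm at z=20 mm in w1, and its right-hand corners agree in w2, so the height is confirmed. I'll take one more view, shifted along the row.

Emit:
{"name": "apply_moves", "arguments": {"plan": [[0, 0, 0, -0.2, 0, 0, 1], [0, 0, 0, -0.2, 0, 0, 1], [0, 0, 0, -0.2, 0, 0, 1], [0, 0, 0, -0.2, 0, 0, 1], [0, 0, 0, -0.2, 0, 0, 1], [0, 0, 0, -0.2, 0, 0, 1], [0, 0, 0, -0.2, 0, 0, 1], [0, 0, 0, -0.2, 0, 0, 1]]}}

```text
clock: 6.3
eef_pos: [0.6252, 0.1834, 0.4048]
ee_rot: [[-0.928, 0.372, 0.0], [0.372, 0.928, 0.0], [-0.0, 0.0, -1.0]]
force: [0.5, -0.1, -0.0]
gripper_width: 0.997
finger_force: 0.0
```

```bash
python3 - <<'E'
from h import *
import pickle
o=env.get_obs();im=env.read_camera("wrist");cv2.imwrite("pics/w4.png",im);pickle.dump(dict(o),open("w4.pkl","wb"))
print(o["clock"],o["eef_pos"])
a=cv2.imread("pics/w3.png")[20:300,260:390];b=im[0:280,260:390]
cv2.imwrite("pics/c2.png",cv2.resize(np.hstack([a,b]),None,fx=2.1,fy=2.1,interpolation=cv2.INTER_CUBIC))
E
```

```text
6.3 [0.62524744 0.18338505 0.4048464 ]
```

View pics/c2.png

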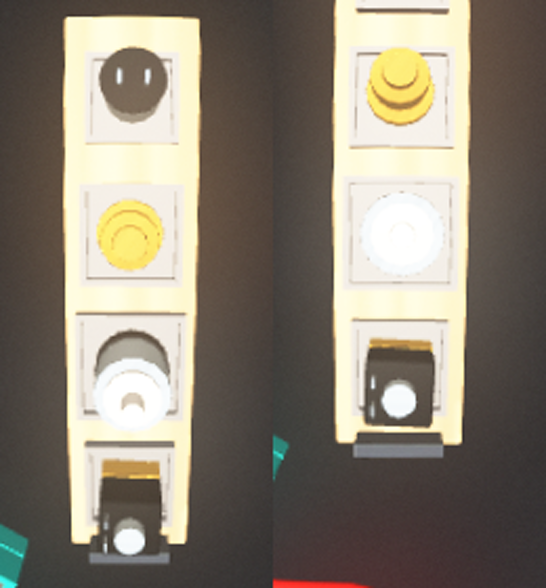

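The crop pair shows the part tops in both views: coil stem at w3 (321,277) and w4 (320,191), pump nozzle at (322,212) and (321,111), relief top at (321,135) and (321,33), capacitor disc at w3 (323,58). I'll triangulate these.

```bash
python3 - <<'E'
from h import *
import pickle
C3,C4=[cam("wrist",pickle.load(open(f"w{i}.pkl","rb"))) for i in(3,4)];T=cam("top")
for n,p,q in(("coil",(321.4,277.1),(320,191)),("pump",(322.7,212.3),(321.4,111.4)),("relief",(321.4,135.2),(321,33.3))):
    X,e=tri(C3,p,C4,q);print(n,X.round(4),round(e*1000,1))
print("cap top",plane(C3,[(323.3,58)],.083),"tabs",plane(C3,[(323.8,55.7)],.093),"top-cam",tri(C3,(323.3,58),T,(244.3,264)))
# strip rack outline in w3
a=cv2.imread("pics/w3.png");g=cv2.cvtColor(a,cv2.COLOR_BGR2GRAY)
m=(g>150).astype(np.uint8)*255;m[:,:285]=0;m[:,360:]=0;m[285:]=0;m[:20]=0
P=plane(C3,cv2.findNonZero(m)[:,0],.014)[:,:2].astype(np.float32)*1000
r=cv2.minAreaRect(P);print(r)
th=np.radians(-22);c=np.array(r[0])
for s in(112.5,37.5,-37.5,-112.5):print(c+s*np.array([np.cos(th),np.sin(th)]))
# seat_coil front edge etc. second view of rack corner heights
# capacitor: w4-> target capacitor last; first grasp coil
E
```

```text
coil [0.6378 0.177  0.0807] 0.2
pump [0.5662 0.2072 0.0833] 0.1
relief [0.4955 0.2347 0.0763] 0.5
cap top [[0.42784164 0.26328069 0.083     ]] tabs [[0.42735049 0.26388162 0.093     ]] top-cam (array([0.42568713, 0.26432493, 0.06705732]), np.float64(9.54581841617197e-05))
((534.9283447265625, 218.72174072265625), (74.52870178222656, 325.64605712890625), 67.69415283203125)
[639.23652837 176.57849896]
[569.69773927 204.67399347]
[500.15895018 232.76948798]
[430.62016109 260.86498248]
```

Emit:
{"name": "apply_moves", "arguments": {"plan": [[0, 0, 0, -0.028, -0.003, 0.02, 1], [0, 0, 0, -0.028, -0.003, 0.1, 1], [0, 0, 0, -0.028, -0.003, 0.18, 1], [0, 0, 0, -0.028, -0.003, 0.25, 1], [0, 0, 0, -0.028, -0.003, 0.31, 1], [0, 0, 0, -0.028, -0.003, 0.35, 1], [0, 0, 0, -0.028, -0.003, 0.38, 1], [0, 0, 0, -0.028, -0.003, 0.38, 1]]}}

```text
clock: 7.35
eef_pos: [0.6377, 0.1764, 0.2136]
ee_rot: [[-0.928, 0.372, -0.002], [0.372, 0.928, -0.0], [0.002, -0.001, -1.0]]
force: [0.0, 0.5, 1.0]
gripper_width: 0.998
finger_force: 0.0
```

```bash
python3 - <<'E'
from h import *
o=env.get_obs();im=env.read_camera("wrist");cv2.imwrite("pics/g1.png",im[:, 120:520])
print(o["clock"],o["eef_pos"],rel([.6378,.177,.06],67.9),proj(cam("wrist",o),[[.6378,.177,.084],[.5662,.2072,.098]]))
E
```

```text
7.35 [0.63768714 0.17636908 0.21356607] (array([ 0.001 ,  0.0007, -0.0004]), np.float64(0.00556781803309813)) [[323.22687913 298.8929541 ]
 [329.41393457  81.80082868]]
```

View pics/g1.png

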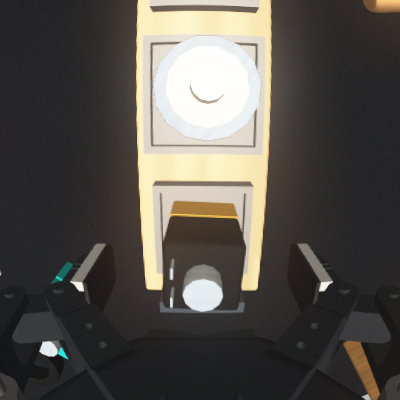

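The picture shows the coil valve centred between the open pads, stem at about (323,290) in full-frame pixels, with the jaws clear of the turquoise piece. I'll nudge 2 mm toward the base and close.

Emit:
{"name": "apply_moves", "arguments": {"plan": [[0, 0, 0, 0.004, 0, 0, 1], [0, 0, 0, 0.004, 0, 0, 0], [0, 0, 0, 0.004, 0, 0, -1], [0, 0, 0, 0.004, 0, 0, -1], [0, 0, 0, 0.004, 0, 0, -1], [0, 0, 0, 0.004, 0, 0, -1], [0, 0, 0, 0.004, 0, 0, -1], [0, 0, 0, 0.004, 0, 0, -1]]}}

```text
clock: 8.4
eef_pos: [0.6364, 0.1773, 0.2154]
ee_rot: [[-0.928, 0.372, 0.001], [0.372, 0.928, 0.0], [-0.001, 0.001, -1.0]]
force: [0.2, 0.6, 5.1]
gripper_width: 0.393
finger_force: 59.1
```

Emit:
{"name": "apply_moves", "arguments": {"plan": [[0, 0, 0, 0, 0, -0.04, -1], [0, 0, 0, 0, 0, -0.12, -1], [0, 0, 0, 0, 0, -0.21, -1], [0, 0, 0, 0, 0, -0.28, -1], [0, 0, 0, 0.02, -0.05, -0.3, -1], [0, 0, 0, 0.04, -0.13, -0.3, -1], [0, 0, 0, 0.06, -0.22, -0.3, -1], [0, 0, 0, 0.08, -0.3, -0.3, -1]]}}

```text
clock: 9.4
eef_pos: [0.5418, 0.052, 0.3653]
ee_rot: [[-0.928, 0.372, -0.0], [0.372, 0.928, -0.0], [0.0, -0.0, -1.0]]
force: [0.8, 0.1, -1.8]
gripper_width: 0.389
finger_force: 58.9
```

```bash
python3 - <<'E'
from h import *
o=env.get_obs();print(o["clock"],o["eef_pos"],o["gripper_width"],o["force"],rel([.4239,-.1357,.05],68.4))
E
```

```text
9.4 [0.54180632 0.05195221 0.36525027] 0.38888158137373574 [ 0.81852672  0.08916286 -1.82019683] (array([ 0.0793, -0.436 ,  0.3206]), np.float64(-0.005275537484306861))
```

Emit:
{"name": "apply_moves", "arguments": {"plan": [[0, 0, 0, 0.02, -0.1, 0, -1], [0, 0, 0, 0.04, -0.2, 0, -1], [0, 0, 0, 0.06, -0.3, 0, -1], [0, 0, 0, 0.07, -0.38, 0, -1], [0, 0, 0, 0.079, -0.42, 0.02, -1], [0, 0, 0, 0.079, -0.436, 0.1, -1], [0, 0, 0, 0.079, -0.436, 0.18, -1], [0, 0, 0, 0.079, -0.436, 0.22, -1]]}}

```text
clock: 10.4
eef_pos: [0.4242, -0.1344, 0.2532]
ee_rot: [[-0.928, 0.373, -0.003], [0.373, 0.928, 0.002], [0.003, 0.001, -1.0]]
force: [-0.3, -1.0, -1.8]
gripper_width: 0.392
finger_force: 58.9
```

```bash
python3 - <<'E'
from h import *
o=env.get_obs();im=env.read_camera("wrist");cv2.imwrite("pics/g2.png",im[:, 120:520])
print(o["clock"],o["eef_pos"],o["force"],rel([.4239,-.1357,.05],68.4))
E
```

```text
10.4 [ 0.42422906 -0.13435029  0.25318405] [-0.30104107 -0.99226646 -1.83643256] (array([-0.0024, -0.0032,  0.0929]), np.float64(-0.006299477928113283))
```

View pics/g2.png

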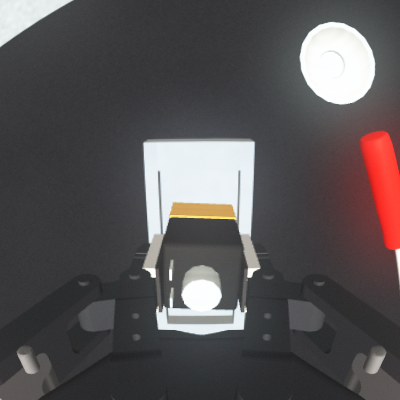

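The picture shows the coil valve held upright over the last pocket, centred laterally, stem at (321,293) full-frame. I'll lower it and release.

Emit:
{"name": "apply_moves", "arguments": {"plan": [[0, 0, 0, 0, 0, 0.03, -1], [0, 0, 0, 0, 0, 0.06, -1], [0, 0, 0, 0, 0, 0.08, -1], [0, 0, 0, 0, 0, 0.09, -1], [0, 0, 0, 0, 0, 0.096, -1], [0, 0, 0, 0, 0, 0.096, -1], [0, 0, 0, 0, 0, 0.096, -1], [0, 0, 0, 0, 0, 0.096, -1]]}}

```text
clock: 11.45
eef_pos: [0.4254, -0.1348, 0.207]
ee_rot: [[-0.928, 0.372, 0.001], [0.372, 0.928, -0.0], [-0.001, -0.0, -1.0]]
force: [0.0, 0.9, -0.5]
gripper_width: 0.392
finger_force: 58.8
```

```bash
python3 - <<'E'
from h import *
o=env.get_obs();print(o["eef_pos"],o["force"],rel([.4239,-.1357,.0504],68.4))
E
```

```text
[ 0.42542808 -0.13477072  0.20698679] [ 0.04985054  0.88599349 -0.46067412] (array([ 0.0021, -0.0029,  0.0032]), np.float64(-0.005467176648875238))
```

Emit:
{"name": "apply_moves", "arguments": {"plan": [[0, 0, 0, 0, 0, 0.002, -0.4], [0, 0, 0, 0, 0, 0.002, 0.2], [0, 0, 0, 0, 0, 0.002, 1], [0, 0, 0, 0, 0, 0.002, 1], [0, 0, 0, 0, 0, -0.03, 1], [0, 0, 0, 0, 0, -0.1, 1], [0, 0, 0, 0, 0, -0.2, 1], [0, 0, 0, 0, 0, -0.33, 1]]}}

```text
clock: 12.45
eef_pos: [0.4247, -0.1344, 0.3699]
ee_rot: [[-0.928, 0.372, -0.002], [0.372, 0.928, 0.001], [0.002, 0.0, -1.0]]
force: [1.2, -0.6, 0.4]
gripper_width: 0.997
finger_force: 0.0
```

```bash
python3 - <<'E'
from h import *
o=env.get_obs();im=env.read_camera("wrist");cv2.imwrite("pics/g3.png",im[:, 120:520])
print(o["clock"],o["eef_pos"],o["gripper_width"],rel([.5662,.2072,.06],67.7))
E
```

```text
12.45 [ 0.42469271 -0.13436092  0.36989761] 0.9966179940297857 (array([4.000e-04, 7.407e-01, 3.267e-01]), np.float64(0.010652137302454259))
```

View pics/g3.png

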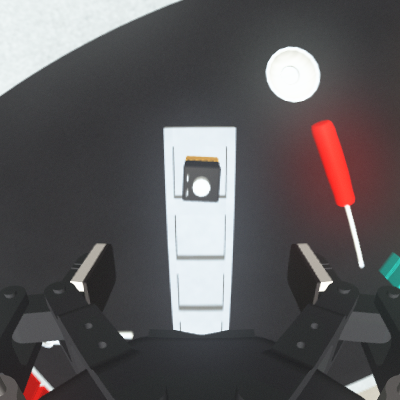

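The coil valve stands upright in the pocket farthest from the tab, at (321,185) full-frame. Next is the pump.

Emit:
{"name": "apply_moves", "arguments": {"plan": [[0, 0, 0.01, 0, 0.125, 0, 1], [0, 0, 0.01, 0, 0.25, 0, 1], [0, 0, 0.01, 0, 0.375, 0, 1], [0, 0, 0.01, 0, 0.5, 0, 1], [0, 0, 0.01, 0, 0.62, 0, 1], [0, 0, 0.01, 0, 0.7, 0, 1], [0, 0, 0.01, 0, 0.741, 0, 1], [0, 0, 0.01, 0, 0.741, 0, 1]]}}

```text
clock: 13.5
eef_pos: [0.5632, 0.2098, 0.3687]
ee_rot: [[-0.926, 0.378, -0.001], [0.378, 0.926, -0.0], [0.0, -0.001, -1.0]]
force: [-0.4, -1.0, 0.0]
gripper_width: 0.999
finger_force: 0.0
```

```bash
python3 - <<'E'
from h import *
o=env.get_obs()
print(o["clock"],o["eef_pos"],o["gripper_width"],rel([.5662,.2072,.06],67.7))
E
```

```text
13.5 [0.56319633 0.20976493 0.3687419 ] 0.9987620043678136 (array([-0.0076, -0.0023,  0.3075]), np.float64(0.0020127103608283885))
```

Emit:
{"name": "apply_moves", "arguments": {"plan": [[0, 0, 0, -0.006, -0.002, 0.04, 1], [0, 0, 0, -0.006, -0.002, 0.12, 1], [0, 0, 0, -0.006, -0.002, 0.2, 1], [0, 0, 0, -0.006, -0.002, 0.26, 1], [0, 0, 0, -0.006, -0.002, 0.295, 1], [0, 0, 0, -0.006, -0.002, 0.31, 1], [0, 0, 0, -0.006, -0.002, 0.31, 1], [0, 0, 0, -0.006, -0.002, 0.31, 1]]}}

```text
clock: 14.5
eef_pos: [0.5662, 0.2072, 0.2155]
ee_rot: [[-0.925, 0.379, 0.002], [0.379, 0.925, 0.0], [-0.002, 0.001, -1.0]]
force: [-0.0, -0.1, 0.6]
gripper_width: 1.0
finger_force: 0.0
```

```bash
python3 - <<'E'
from h import *
o=env.get_obs();im=env.read_camera("wrist");cv2.imwrite("pics/g4.png",im[:, 120:520])
print(o["eef_pos"],o["force"],rel([.5662,.2072,.06],67.7),proj(cam("wrist",o),[[.5662,.2072,.098],[.4955,.2347,.082]])-[120,0])
E
```

```text
[0.56618246 0.20716042 0.21548203] [-0.03590094 -0.14905516  0.59358338] (array([-0.0001, -0.    ,  0.001 ]), np.float64(0.00024519393937194107)) [[201.0364675  318.03003792]
 [196.76581766  90.03259169]]
```

View pics/g4.png

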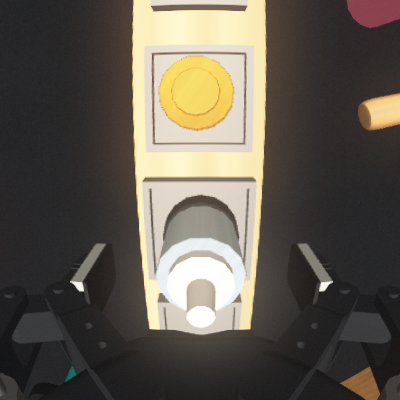

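The pump's nozzle tip is at (321,317) full-frame, as predicted, and the relief top at (316,90) also matches its prediction. I'll close on the pump.

Emit:
{"name": "apply_moves", "arguments": {"plan": [[0, 0, 0, 0, 0, 0, 0.5], [0, 0, 0, 0, 0, 0, 0], [0, 0, 0, 0, 0, 0, -1], [0, 0, 0, 0, 0, 0, -1], [0, 0, 0, 0, 0, 0, -1], [0, 0, 0, 0, 0, 0, -1], [0, 0, 0, 0, 0, 0, -1], [0, 0, 0, 0, 0, 0, -1]]}}

```text
clock: 15.55
eef_pos: [0.5658, 0.2073, 0.2147]
ee_rot: [[-0.925, 0.379, 0.001], [0.379, 0.925, 0.0], [-0.001, 0.001, -1.0]]
force: [-0.2, 0.7, 5.9]
gripper_width: 0.425
finger_force: 60.4
```

Emit:
{"name": "apply_moves", "arguments": {"plan": [[0, 0, 0, 0, 0, -0.03, -1], [0, 0, 0, 0, 0, -0.09, -1], [0, 0, 0, 0, 0, -0.17, -1], [0, 0, 0, 0, 0, -0.24, -1], [0, 0, 0, 0, 0, -0.29, -1], [0, 0, 0, 0, 0, -0.3, -1], [0, 0, 0, 0, 0, -0.3, -1], [0, 0, 0, 0, 0, -0.3, -1]]}}

```text
clock: 16.55
eef_pos: [0.565, 0.207, 0.3623]
ee_rot: [[-0.925, 0.379, -0.003], [0.379, 0.925, -0.001], [0.003, -0.002, -1.0]]
force: [-0.8, -0.2, -4.1]
gripper_width: 0.431
finger_force: 60.5
```

```bash
python3 - <<'E'
from h import *
o=env.get_obs();print(o["clock"],o["eef_pos"],o["force"],rel([.4936,-.1632,.05],68.4))
E
```

```text
16.55 [0.56500076 0.2070023  0.36231535] [-0.8205472  -0.22854954 -4.13981291] (array([-0.1497, -0.7387,  0.3155]), np.float64(-0.015547238135165583))
```

Emit:
{"name": "apply_moves", "arguments": {"plan": [[0, 0, -0.016, -0.02, -0.08, 0, -1], [0, 0, -0.016, -0.04, -0.2, 0, -1], [0, 0, -0.016, -0.07, -0.32, 0, -1], [0, 0, -0.016, -0.09, -0.44, 0, -1], [0, 0, -0.016, -0.11, -0.55, 0, -1], [0, 0, -0.016, -0.13, -0.65, 0, -1], [0, 0, -0.016, -0.15, -0.72, 0, -1], [0, 0, -0.016, -0.15, -0.739, 0, -1]]}}

```text
clock: 17.55
eef_pos: [0.4941, -0.1653, 0.3631]
ee_rot: [[-0.929, 0.371, -0.002], [0.371, 0.929, 0.001], [0.002, -0.0, -1.0]]
force: [0.6, 1.0, -3.9]
gripper_width: 0.423
finger_force: 61.1
```

```bash
python3 - <<'E'
from h import *
o=env.get_obs();im=env.read_camera("wrist");cv2.imwrite("pics/g5.png",im[:, 120:520])
o=env.get_obs();print(o["clock"],o["eef_pos"],o["force"],rel([.4936,-.1632,.05],68.4))
E
```

```text
17.6 [ 0.49392376 -0.16496323  0.36305729] [ 0.6195392  -0.68646652 -3.10767894] (array([0.0012, 0.0031, 0.3161]), np.float64(-0.0026015429379002497))
```

View pics/g5.png

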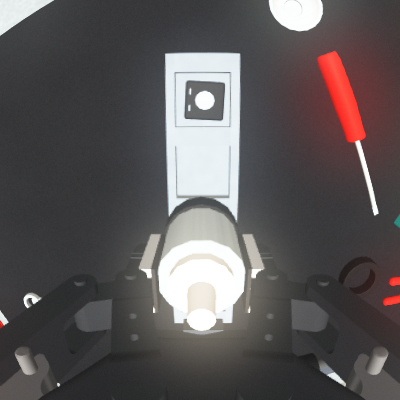

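The pump is held upright over the second pocket, nozzle at (322,318) full-frame, and the coil valve is fine at (325,100).

Emit:
{"name": "apply_moves", "arguments": {"plan": [[0, 0, 0, 0, 0.002, 0.04, -1], [0, 0, 0, 0, 0.002, 0.11, -1], [0, 0, 0, 0, 0.002, 0.18, -1], [0, 0, 0, 0, 0.002, 0.24, -1], [0, 0, 0, 0, 0.002, 0.28, -1], [0, 0, 0, 0, 0.002, 0.3, -1], [0, 0, 0, 0, 0.002, 0.31, -1], [0, 0, 0, 0, 0.002, 0.31, -1]]}}

```text
clock: 18.6
eef_pos: [0.4953, -0.1621, 0.2094]
ee_rot: [[-0.93, 0.367, 0.0], [0.367, 0.93, -0.0], [-0.0, 0.0, -1.0]]
force: [-0.3, 0.7, -3.7]
gripper_width: 0.429
finger_force: 61.1
```

```bash
python3 - <<'E'
from h import *
env.read_camera("top");o=env.get_obs();print(o["clock"],o["eef_pos"],o["force"],rel([.4936,-.1632,.0507],68.4))
E
```

```text
18.65 [ 0.49549357 -0.16226413  0.2098341 ] [-0.68064405  0.09318232 -2.7581093 ] (array([ 0.0028, -0.0031,  0.0083]), np.float64(0.0008386574362500849))
```

Emit:
{"name": "apply_moves", "arguments": {"plan": [[0, 0, 0, 0.002, -0.002, 0.004, -1], [0, 0, 0, 0.002, -0.002, 0.008, -1], [0, 0, 0, 0.002, -0.002, 0.008, -1], [0, 0, 0, 0.002, -0.002, 0.008, -0.4], [0, 0, 0, 0.002, -0.002, 0.008, 0.2], [0, 0, 0, 0.002, -0.002, 0.008, 1], [0, 0, 0, 0.002, -0.002, 0.008, 1], [0, 0, 0, 0.002, -0.002, 0.008, 1]]}}

```text
clock: 19.65
eef_pos: [0.4939, -0.1629, 0.2053]
ee_rot: [[-0.93, 0.368, 0.0], [0.368, 0.93, -0.0], [-0.0, -0.0, -1.0]]
force: [0.1, -0.1, -0.6]
gripper_width: 1.0
finger_force: 0.0
```

Emit:
{"name": "apply_moves", "arguments": {"plan": [[0, 0, 0, 0, 0, -0.04, 1], [0, 0, 0, 0, 0, -0.12, 1], [0, 0, 0, 0, 0, -0.22, 1], [0, 0, 0, 0, 0, -0.3, 1], [0, 0, 0, 0, 0, -0.32, 1], [0, 0, 0, 0.02, 0.06, -0.32, 1], [0, 0, 0, 0.06, 0.18, -0.32, 1], [0, 0, 0, 0.1, 0.3, -0.32, 1]]}}

```text
clock: 20.65
eef_pos: [0.5019, -0.0052, 0.364]
ee_rot: [[-0.929, 0.369, -0.002], [0.369, 0.929, 0.001], [0.002, -0.0, -1.0]]
force: [1.0, 0.1, 0.2]
gripper_width: 0.996
finger_force: 0.0
```

```bash
python3 - <<'E'
from h import *
o=env.get_obs();print(o["clock"],o["eef_pos"],o["force"],rel([.4955,.2347,.06],67.7))
E
```

```text
20.65 [ 0.50193859 -0.00516722  0.36401276] [1.03778947 0.06702373 0.15501833] (array([0.1887, 0.4411, 0.2983]), np.float64(0.013802475167818153))
```

Emit:
{"name": "apply_moves", "arguments": {"plan": [[0, 0, 0.014, 0.05, 0.12, 0, 1], [0, 0, 0.014, 0.1, 0.24, 0, 1], [0, 0, 0.014, 0.15, 0.34, 0, 1], [0, 0, 0.014, 0.18, 0.41, 0, 1], [0, 0, 0.014, 0.189, 0.441, 0, 1], [0, 0, 0.014, 0.189, 0.441, 0.04, 1], [0, 0, 0.014, 0.189, 0.441, 0.1, 1], [0, 0, 0.014, 0.189, 0.441, 0.14, 1]]}}

```text
clock: 21.65
eef_pos: [0.4953, 0.2324, 0.293]
ee_rot: [[-0.925, 0.379, -0.003], [0.379, 0.925, -0.001], [0.002, -0.002, -1.0]]
force: [-0.9, -0.0, -0.7]
gripper_width: 1.0
finger_force: 0.0
```

```bash
python3 - <<'E'
from h import *
env.read_camera("top");o=env.get_obs();print(o["clock"],o["eef_pos"],rel([.4955,.2347,.06],67.7))
im=env.read_camera("wrist");cv2.imwrite("pics/g6.png",im[:, 120:520]);cv2.imwrite("pics/w6.png",im)
C=cam("wrist",o);print(proj(C,[[.4955,.2347,.082],[.4278,.2633,.083]])-[120,0])
E
```

```text
21.7 [0.4943863  0.23204936 0.29046176] (array([-0.0008,  0.0064,  0.1509]), np.float64(0.0006921177476815249))
[[207.2402353  223.90508259]
 [209.33639834 101.88318052]]
```

View pics/g6.png

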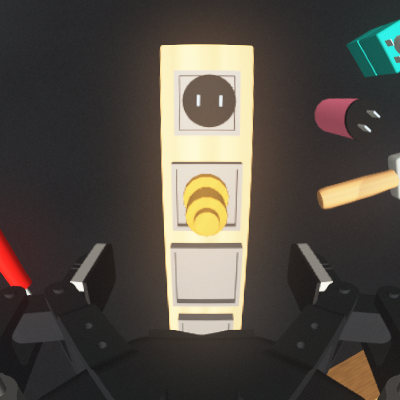

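The relief top is at (208,221) and the capacitor disc at (209,101) in the crop. Both match their predictions to within about 3 px, so the capacitor's position and height are now confirmed from two wrist views. I'll descend on the relief valve and grip it.

Emit:
{"name": "apply_moves", "arguments": {"plan": [[0, 0, 0, 0, 0.004, 0.04, 1], [0, 0, 0, 0, 0.004, 0.09, 1], [0, 0, 0, 0, 0.004, 0.13, 1], [0, 0, 0, 0, 0.004, 0.153, 1], [0, 0, 0, 0, 0.004, 0.153, 1], [0, 0, 0, 0, 0.004, 0.153, 1], [0, 0, 0, 0, 0.004, 0.153, 1], [0, 0, 0, 0, 0.004, 0.153, 1]]}}

```text
clock: 22.75
eef_pos: [0.4966, 0.2353, 0.2193]
ee_rot: [[-0.926, 0.378, 0.001], [0.378, 0.926, 0.0], [-0.001, 0.001, -1.0]]
force: [-0.5, -0.8, 0.2]
gripper_width: 1.0
finger_force: 0.0
```

```bash
python3 - <<'E'
from h import *
o=env.get_obs();print(o["clock"],o["eef_pos"],o["force"],rel([.4955,.2347,.06],67.7))
E
```

```text
22.75 [0.49660102 0.23529645 0.21932261] [-0.45287055 -0.83812254  0.24943646] (array([ 0.0016, -0.0019,  0.0086]), np.float64(0.0021302204273865753))
```

Emit:
{"name": "apply_moves", "arguments": {"plan": [[0, 0, 0, 0.001, -0.001, 0.008, 1], [0, 0, 0, 0.001, -0.001, 0.008, 1], [0, 0, 0, 0.001, -0.001, 0.008, 0], [0, 0, 0, 0.001, -0.001, 0.008, -1], [0, 0, 0, 0.001, -0.001, 0.008, -1], [0, 0, 0, 0.001, -0.001, 0.008, -1], [0, 0, 0, 0.001, -0.001, 0.008, -1], [0, 0, 0, 0.001, -0.001, 0.008, -1]]}}

```text
clock: 23.75
eef_pos: [0.4958, 0.235, 0.2149]
ee_rot: [[-0.926, 0.378, 0.0], [0.378, 0.926, 0.0], [-0.0, 0.0, -1.0]]
force: [-0.5, -1.7, 3.3]
gripper_width: 0.308
finger_force: 59.0
```

Emit:
{"name": "apply_moves", "arguments": {"plan": [[0, 0, 0, 0, 0, -0.03, -1], [0, 0, 0, 0, 0, -0.09, -1], [0, 0, 0, 0, 0, -0.17, -1], [0, 0, 0, 0, 0, -0.24, -1], [0, 0, 0, 0, 0, -0.29, -1], [0, 0, 0, 0, 0, -0.31, -1], [0, 0, 0, 0, 0, -0.31, -1], [0, 0, 0, 0, 0, -0.31, -1]]}}

```text
clock: 24.75
eef_pos: [0.4952, 0.2348, 0.3683]
ee_rot: [[-0.926, 0.378, -0.002], [0.378, 0.926, -0.001], [0.002, -0.001, -1.0]]
force: [-0.0, 0.2, -1.2]
gripper_width: 0.304
finger_force: 59.2
```

```bash
python3 - <<'E'
from h import *
o=env.get_obs();print(o["clock"],o["eef_pos"],o["force"],rel([.5634,-.1908,.05],68.4))
E
```

```text
24.75 [0.49524732 0.23483317 0.36829174] [-2.02015724e-04  2.40761565e-01 -1.16783055e+00] (array([-0.4486, -0.7362,  0.3267]), np.float64(-0.013464946352661716))
```

Emit:
{"name": "apply_moves", "arguments": {"plan": [[0, 0, -0.014, -0.05, -0.09, 0, -1], [0, 0, -0.014, -0.11, -0.18, 0, -1], [0, 0, -0.014, -0.17, -0.28, 0, -1], [0, 0, -0.014, -0.23, -0.38, 0, -1], [0, 0, -0.014, -0.29, -0.48, 0, -1], [0, 0, -0.014, -0.35, -0.58, 0, -1], [0, 0, -0.014, -0.41, -0.67, 0, -1], [0, 0, -0.014, -0.449, -0.736, 0, -1]]}}

```text
clock: 25.75
eef_pos: [0.5643, -0.193, 0.368]
ee_rot: [[-0.929, 0.369, -0.002], [0.369, 0.929, 0.001], [0.002, 0.0, -1.0]]
force: [0.2, 1.3, -1.9]
gripper_width: 0.306
finger_force: 59.3
```

```bash
python3 - <<'E'
from h import *
env.read_camera("top");env.read_camera("top");o=env.get_obs();print(o["clock"],o["eef_pos"],o["force"],rel([.5634,-.1908,.0507],68.4))
E
```

```text
25.85 [ 0.56428728 -0.19446749  0.36802619] [-0.13761672 -0.13793769 -1.35488658] (array([0.0039, 0.0064, 0.3247]), np.float64(-0.004999551950419661))
```

Emit:
{"name": "apply_moves", "arguments": {"plan": [[0, 0, 0, 0.002, 0.005, 0.04, -1], [0, 0, 0, 0.002, 0.005, 0.11, -1], [0, 0, 0, 0.002, 0.005, 0.18, -1], [0, 0, 0, 0.002, 0.005, 0.24, -1], [0, 0, 0, 0.002, 0.005, 0.28, -1], [0, 0, 0, 0.002, 0.005, 0.31, -1], [0, 0, 0, 0.002, 0.005, 0.32, -1], [0, 0, 0, 0.002, 0.005, 0.32, -1]]}}

```text
clock: 26.85
eef_pos: [0.5647, -0.188, 0.21]
ee_rot: [[-0.93, 0.368, 0.0], [0.368, 0.93, -0.0], [-0.0, -0.0, -1.0]]
force: [0.4, 0.8, -2.0]
gripper_width: 0.305
finger_force: 59.4
```

```bash
python3 - <<'E'
from h import *
env.read_camera("top");o=env.get_obs();print(o["clock"],o["eef_pos"],o["force"],rel([.5634,-.1908,.0507],68.4))
E
```

```text
26.9 [ 0.56489259 -0.18813223  0.21048897] [-0.14120501 -0.49724874 -2.06084435] (array([ 0.0008, -0.0061,  0.0096]), np.float64(0.0005136915466752927))
```

Emit:
{"name": "apply_moves", "arguments": {"plan": [[0, 0, 0, 0.001, -0.005, 0.004, -1], [0, 0, 0, 0.001, -0.005, 0.009, -1], [0, 0, 0, 0.001, -0.005, 0.009, -1], [0, 0, 0, 0.001, -0.005, 0.009, -0.5], [0, 0, 0, 0.001, -0.005, 0.009, 0], [0, 0, 0, 0.001, -0.005, 0.009, 1], [0, 0, 0, 0.001, -0.005, 0.009, 1], [0, 0, 0, 0.001, -0.005, 0.009, 1]]}}

```text
clock: 27.9
eef_pos: [0.5631, -0.1901, 0.2053]
ee_rot: [[-0.93, 0.368, 0.0], [0.368, 0.93, -0.0], [-0.0, -0.0, -1.0]]
force: [0.2, -0.1, 0.2]
gripper_width: 0.997
finger_force: 0.0
```

Emit:
{"name": "apply_moves", "arguments": {"plan": [[0, 0, 0, 0, 0, -0.04, 1], [0, 0, 0, 0, 0, -0.12, 1], [0, 0, 0, 0, 0, -0.22, 1], [0, 0, 0, 0, 0, -0.3, 1], [0, 0, 0, 0, 0, -0.32, 1], [0, 0, 0, 0.07, 0.06, -0.32, 1], [0, 0, 0, 0.14, 0.14, -0.32, 1], [0, 0, 0, 0.2, 0.22, -0.32, 1]]}}

```text
clock: 28.9
eef_pos: [0.5093, -0.0497, 0.3646]
ee_rot: [[-0.93, 0.369, -0.001], [0.369, 0.93, 0.001], [0.001, 0.0, -1.0]]
force: [0.8, -0.0, -0.1]
gripper_width: 1.001
finger_force: 0.0
```

```bash
python3 - <<'E'
from h import *
o=env.get_obs();im=env.read_camera("wrist");cv2.imwrite("pics/g7.png",im);print(o["clock"],o["eef_pos"],o["force"],rel([.4278,.2633,.06],67.7))
E
```

```text
28.9 [ 0.50930054 -0.04966591  0.36461975] [ 0.82521763 -0.03995594 -0.13666465] (array([0.373 , 0.5145, 0.3016]), np.float64(0.01867874140529769))
```

View pics/g7.png

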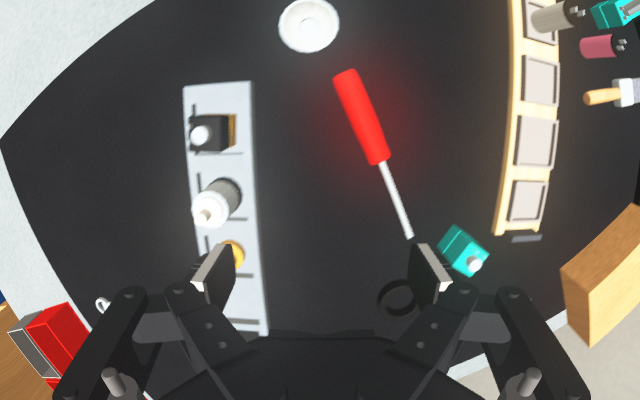

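All three parts stand in their pockets: coil valve (205,135), pump (210,205), relief valve (235,255). Last is the capacitor.

Emit:
{"name": "apply_moves", "arguments": {"plan": [[0, 0, 0.017, 0.08, 0.1, 0, 1], [0, 0, 0.017, 0.16, 0.2, 0, 1], [0, 0, 0.017, 0.23, 0.3, 0, 1], [0, 0, 0.017, 0.3, 0.4, 0, 1], [0, 0, 0.017, 0.35, 0.48, 0, 1], [0, 0, 0.017, 0.373, 0.514, 0, 1], [0, 0, 0.017, 0.373, 0.514, 0.05, 1], [0, 0, 0.017, 0.373, 0.514, 0.1, 1]]}}

```text
clock: 29.95
eef_pos: [0.4312, 0.2569, 0.3144]
ee_rot: [[-0.925, 0.379, -0.0], [0.379, 0.925, -0.0], [0.0, -0.0, -1.0]]
force: [0.5, -0.4, -0.4]
gripper_width: 1.0
finger_force: 0.0
```

```bash
python3 - <<'E'
from h import *
env.read_camera("top");env.read_camera("top");o=env.get_obs();im=env.read_camera("wrist");cv2.imwrite("pics/g8.png",im);print(o["clock"],o["eef_pos"],o["force"],rel([.4278,.2633,.06],67.7))
C=cam("wrist",o);p=proj(C,[.4278,.2633,.083])[0];print(p)
g=cv2.cvtColor(im,cv2.COLOR_BGR2GRAY);m=(g<110).astype(np.uint8)*255
n,l,st,ce=cv2.connectedComponentsWithStats(m)
for i in range(1,n):
    if np.hypot(*(ce[i]-p))<30 and st[i,4]>200:print(ce[i],st[i],plane(C,[ce[i]],.083))
E
```

```text
30.05 [0.43014744 0.2561524  0.31211819] [ 0.13555271 -0.12231515  0.21139235] (array([0.0104, 0.0111, 0.1975]), np.float64(-0.0008427726566373571))
[331.08874461 205.585083  ]
[325.0706503  204.44376178] [     0      0    640    400 194663] [[0.42550792 0.25984543 0.083     ]]
[331.37546816 205.08426966] [ 310  183   43   41 1068] [[0.42754179 0.26361127 0.083     ]]
```

Emit:
{"name": "apply_moves", "arguments": {"plan": [[0, 0, 0, 0.01, 0.01, 0, 1], [0, 0, 0, 0.01, 0.01, 0.05, 1], [0, 0, 0, 0.01, 0.01, 0.1, 1], [0, 0, 0, 0.01, 0.01, 0.15, 1], [0, 0, 0, 0.01, 0.01, 0.18, 1], [0, 0, 0, 0.01, 0.01, 0.196, 1], [0, 0, 0, 0.01, 0.01, 0.196, 1], [0, 0, 0, 0.01, 0.01, 0.196, 1]]}}

```text
clock: 31.1
eef_pos: [0.4294, 0.2633, 0.218]
ee_rot: [[-0.925, 0.38, 0.001], [0.38, 0.925, 0.0], [-0.001, 0.001, -1.0]]
force: [-0.3, 0.2, 0.7]
gripper_width: 0.995
finger_force: 0.0
```

```bash
python3 - <<'E'
from h import *
o=env.get_obs();print(o["clock"],o["eef_pos"],o["force"],rel([.4276,.2635,.06],67.7))
E
```

```text
31.1 [0.42937093 0.2632802  0.21802795] [-0.27380947  0.18053617  0.68638906] (array([ 0.0034, -0.0009,  0.0061]), np.float64(-0.000949141957897205))
```

Emit:
{"name": "apply_moves", "arguments": {"plan": [[0, 0, 0, 0.003, 0, 0.005, 1], [0, 0, 0, 0.003, 0, 0.005, 0.5], [0, 0, 0, 0.003, 0, 0.005, 0], [0, 0, 0, 0.003, 0, 0.005, -0.5], [0, 0, 0, 0.003, 0, 0.005, -1], [0, 0, 0, 0.003, 0, 0.005, -1], [0, 0, 0, 0.003, 0, 0.005, -1], [0, 0, 0, 0.003, 0, 0.005, -1]]}}

```text
clock: 32.1
eef_pos: [0.4277, 0.2637, 0.215]
ee_rot: [[-0.925, 0.38, 0.001], [0.38, 0.925, 0.0], [-0.0, 0.0, -1.0]]
force: [-0.4, -0.5, 3.5]
gripper_width: 0.337
finger_force: 59.1
```

Emit:
{"name": "apply_moves", "arguments": {"plan": [[0, 0, 0, 0, 0, -0.03, -1], [0, 0, 0, 0, 0, -0.09, -1], [0, 0, 0, 0, 0, -0.17, -1], [0, 0, 0, 0, 0, -0.24, -1], [0, 0, 0, 0, 0, -0.29, -1], [0, 0, 0, 0, 0, -0.31, -1], [0, 0, 0, 0, 0, -0.31, -1], [0, 0, 0, 0, 0, -0.31, -1]]}}

```text
clock: 33.1
eef_pos: [0.4271, 0.2635, 0.3684]
ee_rot: [[-0.925, 0.38, -0.002], [0.38, 0.925, -0.001], [0.002, -0.001, -1.0]]
force: [-0.2, 0.1, -1.8]
gripper_width: 0.336
finger_force: 59.2
```

```bash
python3 - <<'E'
from h import *
o=env.get_obs();print(o["clock"],o["eef_pos"],o["force"],rel([.6331,-.2183,.05],68.4))
E
```

```text
33.1 [0.42707711 0.26350607 0.36841738] [-0.18545304  0.11606744 -1.8341714 ] (array([-0.748 , -0.7341,  0.3266]), np.float64(-0.01651418645148163))
```

Emit:
{"name": "apply_moves", "arguments": {"plan": [[0, 0, -0.016, -0.06, -0.06, 0, -1], [0, 0, -0.016, -0.14, -0.14, 0, -1], [0, 0, -0.016, -0.22, -0.22, 0, -1], [0, 0, -0.016, -0.3, -0.3, 0, -1], [0, 0, -0.016, -0.38, -0.38, 0, -1], [0, 0, -0.016, -0.46, -0.46, 0, -1], [0, 0, -0.016, -0.54, -0.53, 0, -1], [0, 0, -0.016, -0.6, -0.59, 0, -1]]}}

```text
clock: 34.1
eef_pos: [0.5932, -0.1253, 0.3679]
ee_rot: [[-0.929, 0.37, -0.002], [0.37, 0.929, 0.001], [0.003, 0.0, -1.0]]
force: [0.9, -0.0, -0.7]
gripper_width: 0.336
finger_force: 59.3
```

```bash
python3 - <<'E'
from h import *
env.read_camera("top");o=env.get_obs();print(o["clock"],o["eef_pos"],o["force"],rel([.6331,-.2183,.0507],68.4))
E
```

```text
34.15 [ 0.5942666  -0.12956917  0.36804714] [-1.11631665 -3.59828074 -0.10408168] (array([-0.138 , -0.1351,  0.3251]), np.float64(-0.005297512273868519))
```

Emit:
{"name": "apply_moves", "arguments": {"plan": [[0, 0, 0, -0.05, -0.05, 0, -1], [0, 0, 0, -0.1, -0.1, 0, -1], [0, 0, 0, -0.138, -0.136, 0, -1], [0, 0, 0, -0.138, -0.136, 0.04, -1], [0, 0, 0, -0.138, -0.136, 0.1, -1], [0, 0, 0, -0.138, -0.136, 0.17, -1], [0, 0, 0, -0.138, -0.136, 0.22, -1], [0, 0, 0, -0.138, -0.136, 0.25, -1]]}}

```text
clock: 35.15
eef_pos: [0.6305, -0.21, 0.2409]
ee_rot: [[-0.93, 0.368, -0.005], [0.368, 0.93, 0.003], [0.006, 0.001, -1.0]]
force: [0.1, 0.2, 0.1]
gripper_width: 0.337
finger_force: 59.4
```

```bash
python3 - <<'E'
from h import *
env.read_camera("top");env.read_camera("top");o=env.get_obs();print(o["clock"],o["eef_pos"],o["force"],rel([.6331,-.2183,.0507],68.4))
E
```

```text
35.25 [ 0.63071796 -0.2104753   0.2414149 ] [-0.3016558  -0.06268178 -1.02528158] (array([-0.0106, -0.0129,  0.0714]), np.float64(0.0002751333040903445))
```

Emit:
{"name": "apply_moves", "arguments": {"plan": [[0, 0, 0, -0.01, -0.012, 0, -1], [0, 0, 0, -0.01, -0.012, 0, -1], [0, 0, 0, -0.01, -0.012, 0.02, -1], [0, 0, 0, -0.01, -0.012, 0.04, -1], [0, 0, 0, -0.01, -0.012, 0.055, -1], [0, 0, 0, -0.01, -0.012, 0.064, -1], [0, 0, 0, -0.01, -0.012, 0.066, -1], [0, 0, 0, -0.01, -0.012, 0.066, -1]]}}

```text
clock: 36.25
eef_pos: [0.6345, -0.2193, 0.2118]
ee_rot: [[-0.93, 0.368, 0.0], [0.368, 0.93, -0.0], [-0.0, -0.0, -1.0]]
force: [-0.4, -0.0, -0.5]
gripper_width: 0.337
finger_force: 59.3
```

```bash
python3 - <<'E'
from h import *
env.read_camera("top");o=env.get_obs();print(o["clock"],o["eef_pos"],o["force"],rel([.6331,-.2183,.0507],68.4))
E
```

```text
36.3 [ 0.63454048 -0.21935404  0.2119932 ] [-0.54471026 -0.14951225 -0.16921698] (array([0.0035, 0.0009, 0.0126]), np.float64(-0.0004610561282343421))
```

Emit:
{"name": "apply_moves", "arguments": {"plan": [[0, 0, 0, 0.003, 0, 0.006, -1], [0, 0, 0, 0.003, 0, 0.012, -1], [0, 0, 0, 0.003, 0, 0.012, -1], [0, 0, 0, 0.003, 0, 0.012, -0.5], [0, 0, 0, 0.003, 0, 0.012, 0], [0, 0, 0, 0.003, 0, 0.012, 1], [0, 0, 0, 0.003, 0, 0.012, 1], [0, 0, 0, 0.003, 0, 0.012, 1]]}}

```text
clock: 37.3
eef_pos: [0.633, -0.2187, 0.2058]
ee_rot: [[-0.93, 0.368, 0.0], [0.368, 0.93, -0.0], [-0.0, 0.0, -1.0]]
force: [0.3, -0.5, -0.2]
gripper_width: 1.001
finger_force: 0.0
```

Emit:
{"name": "apply_moves", "arguments": {"plan": [[0, 0, 0, 0, 0, -0.04, 1], [0, 0, 0, 0, 0, -0.12, 1], [0, 0, 0, 0, 0, -0.22, 1], [0, 0, 0, 0, 0, -0.3, 1], [0, 0, 0, 0, 0, -0.32, 1], [0, 0, 0, 0.12, 0, -0.36, 1], [0, 0, 0, 0.24, 0, -0.36, 1], [0, 0, 0, 0.36, 0.1, -0.36, 1]]}}

```text
clock: 38.3
eef_pos: [0.4892, -0.1198, 0.3851]
ee_rot: [[-0.928, 0.372, -0.001], [0.372, 0.928, 0.0], [0.001, -0.0, -1.0]]
force: [0.6, 0.2, 1.6]
gripper_width: 0.998
finger_force: 0.0
```

Emit:
{"name": "apply_moves", "arguments": {"plan": [[0, 0, 0, 0.06, 0.1, 0, 1], [0, 0, 0, 0.12, 0.2, 0, 1], [0, 0, 0, 0.15, 0.3, 0, 1], [0, 0, 0, 0.15, 0.3, 0, 1], [0, 0, 0, 0.15, 0.3, 0, 1], [0, 0, 0, 0.15, 0.3, 0, 1], [0, 0, 0, 0.15, 0.3, 0, 1], [0, 0, 0, 0.15, 0.3, 0, 1]]}}

```text
clock: 39.3
eef_pos: [0.4772, 0.0467, 0.3856]
ee_rot: [[-0.929, 0.37, -0.0], [0.37, 0.929, 0.0], [0.0, -0.0, -1.0]]
force: [-0.2, 0.2, 0.1]
gripper_width: 1.005
finger_force: 0.0
```

```bash
python3 - <<'E'
from h import *
s=env.read_camera("scene");t=env.read_camera("top");w=env.read_camera("wrist");o=env.get_obs();print(o["clock"],o["force"])
r=lambda i:cv2.resize(i,(400,300),interpolation=cv2.INTER_CUBIC)
cv2.imwrite("pics/fin.png",np.vstack([np.hstack([r(s[175:355,150:310+80]),r(t[130:310,300:540])]),np.hstack([r(w),r(s)])]))
E
```

```text
39.45 [ 0.53928797  0.95210547 -0.23918781]
```

View pics/fin.png

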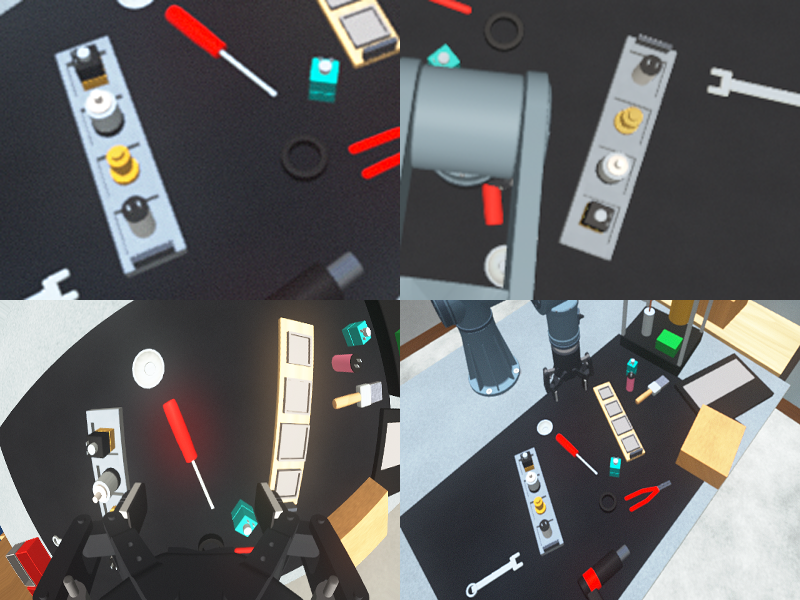

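The final picture shows all four parts upright in their pockets. From the tab (at (655,42) in the top-view panel), they are the capacitor, relief valve, pump and coil valve. The look-alikes have not moved and the arm is clear.

```bash
python3 -c "
from rig import env
print(env.sign_off())"
```

```text
the job is handed in; nothing more can be done
None
```

All four parts stand upright on the assembly rack in reverse order (capacitor nearest the tab, then relief valve, pump and coil valve), and the job was handed in at about 39 s on the robot clock.

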